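Close the bowl chopper's interlocked lid, clip it and switch on

TASK

Put the garlic bulb into the bowl of the chopper. Then take the clear lid off the chopping board and set it on the bowl so that its steel tongue goes straight down into the slot of the safety switch at the back and the lid lies flat and fully home. Next fold both clips down flat over the lid's rim, and only then switch the chopper on by pressing the raised half of its rocker switch fully down; disturb nothing else on the worktop.

Things in the scene. Friction and masses are not known exactly. Their poses are not given: they have to be found in the camera images.
- chopper: Tabletop bowl chopper, fixed: blue-grey square housing 230 x 230 mm, flat deck 120 mm above the worktop, round steel bowl sunk in its middle. Origin under the bowl's centre at worktop height; x points to its back (safety switch at +x), y to its left, z up. A wall cabinet hangs over the worktop behind it, 0.38 m up, from world x = 0.61 on (for y below 0.17).
- lid: Loose lid, 0.24 to 0.36 kg: clear disc 180 mm across, 5 mm thick, grey edge. Origin at the centre of the disc's underside, z up, x towards the grey tab with the tongue. A ring (144 mm across, 3 mm play in the bowl's mouth) stands 5 mm below it. It starts level on the chopping board, tongue over the far edge. Seated, its frame is the chopper's raised by 120 mm, same yaw.
- lid_handle (a point): Centre of the lid's black bar handle: bar 78 mm long along the lid's x, 14 mm wide, 16 mm tall, centre 30 mm above the disc's underside (17 mm free between disc and bar); on the lid's z axis.
- tongue_tip (a point): Lower end of the lid's flat steel tongue: 24 mm wide (lid's y), 5 mm thick (lid's x), reaching 24 mm below the disc's underside, 112 mm from the lid's centre along its x; the last 6 mm are 20 x 3 mm.
- slot_mouth (a point): Centre of the mouth of the safety switch's slot in the grey block at the back of the chopper, level with the deck (120 mm up), 112 mm from the bowl's centre along the chopper's x. Slot 26.4 mm (chopper's y) x 7.4 mm (chopper's x), 30 mm deep, edges flared by 4 mm all round.
- bowl_mouth (a point): Centre of the bowl's mouth at deck height (120 mm above the worktop). Mouth 150 mm across; flat floor 92 mm below it, with a small blade hub (26 mm across, 25 mm tall) in the middle.
- plunger (a joint): Red plunger of the safety switch inside the slot, 16 mm below the mouth: 0 released, about 0.008 m pressed down when the lid is fully home; springs up, under 1 N, less than the lid's weight.
- clip_left (a joint): Left clip (chopper's +y side), black flap 42 x 34 x 5 mm: 0 flat inward over the lid's rim (closed; top 131 mm above the worktop), pi/2 upright, 1.7 to 2.1 at the start (leaning out), at most 2.3. Stiff hinge (0.02 N m), no spring: stays where left. Hinge line along the chopper's x between ears (12 mm above the deck, 46 mm apart), at chopper y = +103.5 mm, 124 mm above the worktop.
- clip_right (a joint): Right clip (chopper's -y side), black flap 42 x 34 x 5 mm: 0 flat inward over the lid's rim (closed; top 131 mm above the worktop), pi/2 upright, 1.7 to 2.1 at the start (leaning out), at most 2.3. Stiff hinge (0.02 N m), no spring: stays where left. Hinge line along the chopper's x between ears (12 mm above the deck, 46 mm apart), at chopper y = -103.5 mm, 124 mm above the worktop.
- clip_left_tip (a point): Middle of the free edge of the left clip's flap.
- clip_right_tip (a point): Middle of the free edge of the right clip's flap.
- rocker (a joint): Black rocker switch 42 x 20 mm at the front right corner of the deck: 0 off (rear half, with the green mark, stands up), 0.36 rad fully on (rear half down). Tips about an axis along the chopper's y through the rocker's middle (chopper x = -82, y = -94 mm, 126 mm up); takes about 2 N and stays where it is left.
- rocker_press (a point): Point on top of the rocker's rear half, where to press down, 14 mm behind its middle (towards the chopper's +x); it goes down about 5 mm, from about 134 to 129 mm above the worktop.
- garlic: Loose garlic bulb, pale, 60 x 57 mm across, 58 mm tall with its stalk, 39 g, standing on the worktop left of the chopper, near a larger brown onion and a lemon. Origin at its underside.
- garlic_center (a point): Middle of the garlic bulb, 26 mm above its underside, where it is widest.
- mug: Bystander, loose: white mug with a handle, 92 x 127 x 95 mm. Origin at its underside.
- onion: Bystander, loose: brown onion, about 71 mm. Origin at its underside.
- lemon: Bystander, loose: lemon, 78 x 55 x 56 mm. Origin at its underside.
There are look-alikes about, which are no part of the job. What is shaped like the garlic but turquoise is not meant.

How it is judged:
By the outcome, as a careful person would: the job done as asked, in the order asked, and still so for the second after the job is handed in, with the robot touching nothing.
It also fails if it takes over 72 s, if anything falls off the work surface, if the arm or the gripper's body presses on something with over 40 N, if the wrist force passes 120 N, or if a joint passes its speed limit or range.

ROBOT

A 6-joint arm with a two-finger parallel gripper is mounted at the origin on a cart in front of the work surface, level with it; the furniture and walls round the work are solid. World frame = base frame: x ahead of the robot, y to its left, z up, the work surface at z = 0. Lengths are in m, angles in degrees, forces in N, time in s.
With the tool pointing down it reaches from about 0.3 to 0.75 m from the base axis. Payload 8.5 kg.
Tool frame: the origin (TCP) lies between the finger pads; the fingertips stand 17 mm ahead of it and the grasp point (between the pads) lies 2 mm behind it (env.tip_reach is the distance from the TCP to the fingertips, in m); z points along the fingers, y is the line along which they close (so a half turn about z gives the same grasp; the last joint's range is limited). The gripper opens to 85 mm and grips with 20 to 120 N. Pads are 22 mm wide; open, the fingers measure 114 mm over their backs; the gripper's body (76 mm by 85 mm) begins 54 mm behind the grasp point. The pads swing forward as they close: fully open they stand 13 mm farther back than shut.
Start: joints at [51.033, 21.807, 74.336, -0, 83.858, -12.336], TCP at [0.247, 0.492, 0.248] pointing down, gripper open.
Joint ranges: [-178.18, 178.18], [-50.72, 133.34], [12.68, 142.11], [-81.47, 261.47], [9.98, 163.14], [-165.26, 165.26]. Speed limits (degrees/s): [136.94, 136.94, 180, 180, 180, 180].

INTERFACE

Orientations are given as a 3x3 rotation matrix whose columns are the frame's x, y, z axes.
In Python, from rig import env, viewer gives the robot as it stands.
- The arm moves only by the tool move_arm, never from a script. Its argument "motion" is a list of rows, each a list of 2 entries, a list of its own where there are three numbers: the shift along the tool's x, y, z normalised to -1 to 1, where 1 is 50 mm, then the turn, a rotation vector about the tool's x, y, z normalised to -1 to 1, where 1 is 8 degrees. A call has 1 to 20 rows; each row shifts and turns the commanded pose from where the row before left it, along the tool's axes as they then stand; what a row does not reach is not made up. A row lasts 1/10 s, in which the tool goes at most 50 mm and 8.59 degrees, less where a joint would pass 70% of its speed; a pose out of reach is approached as far as the arm can. A call with a number of a shift or a turn outside -1 to 1 is refused whole. A call with a gripper value outside its range is refused whole. "claw" is the closure, from 0 (fully open) to 1 (shut), set as the call begins (left out, the last holds). The fingers move at their own pace and stop on an object; "force" is the grip in N (left out, the last holds). Time passes only in rows, so rows that do not move let the fingers close. It gives the time, the measured TCP pose, the force, the opening and the grip force at its end, in the units of the state.
- env.observe(): the state, without advancing time (a new reading comes with each control period).
- viewer.get_image(name): name is "scene" or "top"; returns a dict with "frame" (480x640x3 uint8, red, green, blue), "depth" (480x640 float32, m along the optical axis (not along the pixel's ray), 0 where there is no reading), "fx", "fy", "cx", "cy" (pixels), "k1" (the pictures are not rectified: a ray, as slopes to the right and down, at radius r is drawn at 1 + k1 r^2 times it, then the intrinsics apply), "eye" and "attitude" of the camera in the world. Camera axes: x right, y up, looking along -z (the intrinsics and any distortion apply to the point x, -y, -z); pixel columns grow to the right and rows downward; lengths in m; the calibration is good to about 2 mm. A picture is of the moment at which its call begins.
- env.close_job(): hands the job in; it is judged then, once.
The state is a dict: "time_s": time; "q": joint angles; "qvel": joint speeds; "joint_efforts": joint torques, N m; "position": TCP position; "tool_rot": TCP orientation; "ft_force": force on the tool from outside, world axes, zero at the start; "wrist_torque": the same for the moment, N m; "grip_width": finger opening in m; "gripper_force": force on a finger pad.
Only numpy, scipy, OpenCV 4.12 (cv2) and the standard library are available. Lean on these libraries where they do the work, as an engineer would, in place of code of your own. Each camera call takes 0.05 s, during which the arm holds its last target. There are 200 camera calls.

## Working session

There is one attempt and no reset: what is moved stays moved. The work goes in short steps, Python scripts to look and compute and a tool call to move; the robot and the scene stay as the last step left them, time stands still between calls to the robot, and variables do not carry over. Pictures are saved under pics/ and viewed, at most 10 in all, crops included, and the job is handed in when it is done.

Besides the shell and the picture viewer there is one more tool, called after "Emit:" as name(argument=value, ...) on one line, values as JSON. move_arm: Moves the arm, as the interface text tells. Scaled input: -1 to 1 covers 50 mm each way for a shift and 8 degrees each way for a turn. Its arguments: {"type":"object","properties":{"motion":{"type":"array","items":{"type":"array"}},"claw":{"type":"number"},"force":{"type":"number"}},"required":["motion"]}

```bash
ls; mkdir -p pics; python3 - <<'E'
from rig import env, viewer
import cv2, numpy as np
for n in ("scene","top"):
    d=viewer.get_image(n)
    cv2.imwrite(f"pics/{n}0.png",d["frame"][:,:,::-1]); np.savez(f"{n}0.npz",**d)
    print(n,[ (k,np.round(d[k],4).tolist()) for k in d if k not in("frame","depth")])
o=env.observe(); print({k:np.round(o[k],3).tolist() for k in o})
E
```

```text
pics
scene [('fx', 581.2882), ('fy', 581.2882), ('cx', 314.3415), ('cy', 235.2314), ('k1', -0.077), ('eye', [-0.4462, 0.2379, 1.434]), ('attitude', [[-0.1793, 0.7907, -0.5854], [-0.9837, -0.136, 0.1177], [0.0135, 0.5969, 0.8022]])]
top [('fx', 593.9046), ('fy', 593.9046), ('cx', 316.4885), ('cy', 234.6782), ('k1', -0.1971), ('eye', [-0.1739, 0.0217, 1.5157]), ('attitude', [[0.0566, 0.8933, -0.4459], [-0.9984, 0.0471, -0.0324], [-0.008, 0.447, 0.8945]])]
{'time_s': 0.1, 'q': [51.034, 21.839, 74.379, -0.001, 83.858, -12.336], 'qvel': [0.006, -0.113, -0.156, -0.04, 0.063, 0.129], 'joint_efforts': [0.004, -44.922, -23.165, -0.0, 0.004, -0.0], 'position': [0.246, 0.491, 0.248], 'tool_rot': [[-0.894, 0.448, -0.001], [0.448, 0.894, -0.001], [0.0, -0.001, -1.0]], 'ft_force': [-0.132, 0.626, 0.506], 'wrist_torque': [0.005, -0.008, -0.011], 'gripper_force': 0.0, 'grip_width': 0.085}
```

View pics/scene0.png

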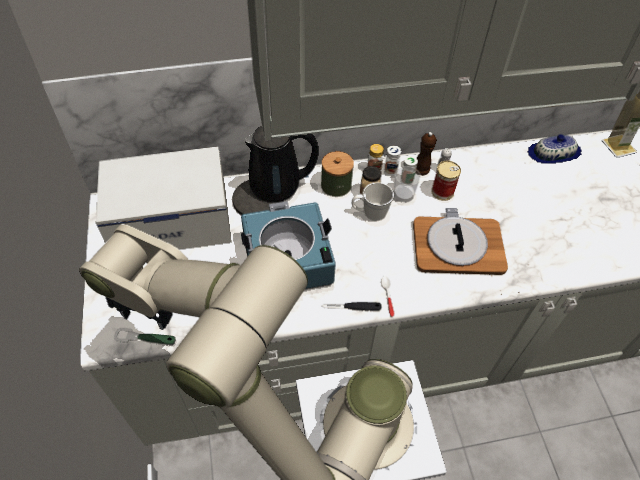

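View pics/top0.png

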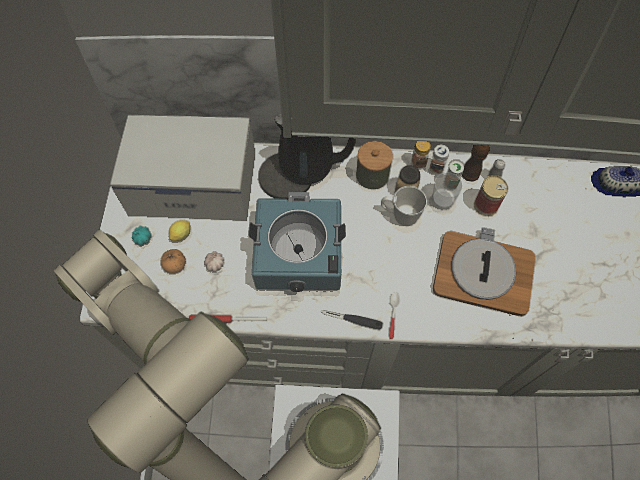

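Top view: garlic at (214,262), onion (173,260), lemon (179,231), turquoise decoy (141,236), chopper bowl (297,238), rocker (333,264), clips (254,232) and (341,231), lid (484,266) with its tab at (487,234), and mug (408,205).

```bash
cat > h.py <<'E'
import numpy as np, cv2
def load(n): return dict(np.load(n+".npz"))
def grab(n,tag):
    from rig import viewer
    d=viewer.get_image(n); np.savez(tag+".npz",**d); return d
def K(d): return np.array([[d["fx"],0,d["cx"]],[0,d["fy"],d["cy"]],[0,0,1.]])
def D(d): return np.array([float(d["k1"]),0,0,0])
def rays(d,uv):
    p=cv2.undistortPoints(np.float64(uv).reshape(-1,1,2),K(d),D(d)).reshape(-1,2)
    return np.c_[p[:,0],-p[:,1],-np.ones(len(p))]@d["attitude"].T
def plane(d,uv,z):
    r=rays(d,uv); return d["eye"]+r*((z-d["eye"][2])/r[:,2])[:,None]
def cloud(d):
    v,u=np.mgrid[:480,:640]; r=rays(d,np.c_[u.ravel(),v.ravel()])
    return (d["eye"]+r*d["depth"].reshape(-1,1)).reshape(480,640,3)
def proj(d,P):
    q=(np.atleast_2d(P)-d["eye"])@d["attitude"]; q=q*[1,-1,-1]
    return cv2.projectPoints(q,np.zeros(3),np.zeros(3),K(d),D(d))[0].reshape(-1,2)
E
python3 - <<'E'
from h import *
t=load("top0"); s=load("scene0"); C=cloud(t)
np.set_printoptions(precision=4,suppress=True)
for n,p in dict(garlic=(214,262),onion=(173,260),lemon=(179,231),deck=(262,275),deck2=(335,205),lid=(470,270),handle=(484,266),board=(520,300),mug=(408,190),table=(370,280),kettle=(300,150)).items(): print(n,C[p[1],p[0]])
# depth points on deck, lid top
H=t["frame"]; hsv=cv2.cvtColor(H,cv2.COLOR_RGB2HSV)
m=(abs(C[:,:,2]-.12)<.006); m[:, :230]=0; m[:,360:]=0; m[:190]=0; m[300:]=0
print("deck n",m.sum(), cv2.minAreaRect(np.float32(C[m][:,:2])*1000), np.median(C[m][:,2]))
a=t["frame"][185:300,235:360]; b=t["frame"][220:320,425:545]
c=s["frame"][190:300,230:345]; e=s["frame"][200:280,405:515]
f=lambda i:cv2.resize(i,(400,300) if 0 else None,None,3,3,cv2.INTER_CUBIC) if 0 else cv2.resize(i,(int(i.shape[1]*3.1),int(i.shape[0]*3.1-50 if 0 else i.shape[0]*2.6*1.19)),interpolation=cv2.INTER_CUBIC)
im=np.zeros((600,800,3),np.uint8)
for i,(x,y) in ((a,(0,0)),(b,(400,0)),(c,(0,0)),(e,(400,0))):pass
A=cv2.resize(a,None,fx=3,fy=3,interpolation=2);B=cv2.resize(b,None,fx=3,fy=3,interpolation=2)
im[:A.shape[0],:A.shape[1]]=A; im[:B.shape[0],400:400+B.shape[1]]=B
A=cv2.resize(c,None,fx=2,fy=2,interpolation=2);B=cv2.resize(e,None,fx=2.5,fy=2.5,interpolation=2)
im[360:360+A.shape[0],:A.shape[1]]=A; im[360:360+B.shape[0],400:400+B.shape[1]]=B
cv2.imwrite("pics/crop0.png",im[:,:,::-1])
E
```

```text
garlic [0.4619 0.3497 0.0436]
onion [0.4553 0.4608 0.0575]
lemon [0.546  0.4593 0.0539]
deck [0.4014 0.205  0.1159]
deck2 [0.6153 0.0275 0.1172]
lid [ 0.4825 -0.3529  0.0256]
handle [ 0.4813 -0.3841  0.0591]
board [ 0.4008 -0.4894  0.0227]
mug [ 0.6998 -0.177   0.0738]
table [ 0.4491 -0.0782  0.0024]
kettle [0.7449 0.1293 0.1824]
deck n 4127 ((525.4644775390625, 160.39501953125), (254.20904541015625, 299.66552734375), 2.2419931888580322) 0.11972498004242649
```

View pics/crop0.png

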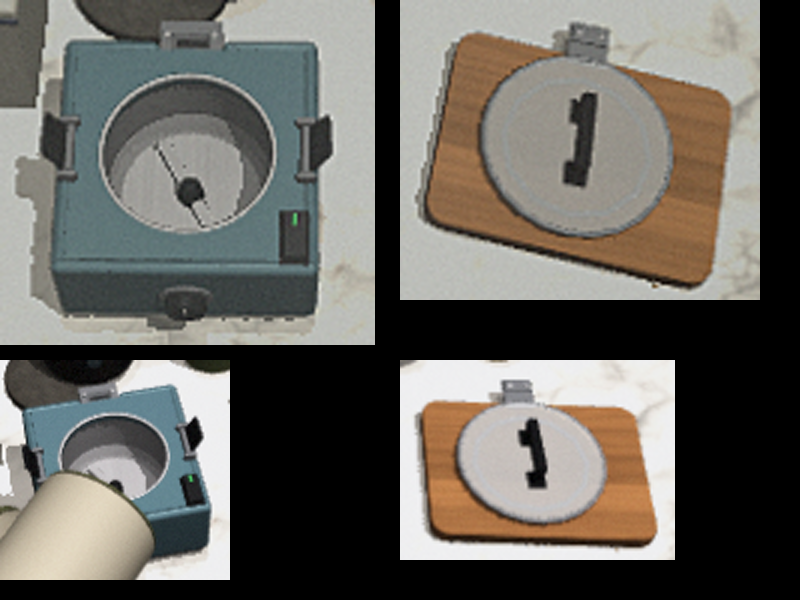

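Crops: chopper seen squarely with bowl ellipse, both clips leaning outward, rocker with green mark at the front right; lid on the board, yawed slightly right, its tab at the far edge.

```bash
python3 - <<'E'
from h import *
np.set_printoptions(precision=4,suppress=True)
for nm in("top0","scene0"):
    t=load(nm); C=cloud(t); hsv=cv2.cvtColor(t["frame"],cv2.COLOR_RGB2HSV).astype(int); H,S,V=hsv[...,0],hsv[...,1],hsv[...,2]
    X=C[...,0];Y=C[...,1];Z=C[...,2]
    reg=(X>.3)&(X<.75)
    print(nm,"table z",np.median(Z[(X>.35)&(X<.6)&(Y>-.15)&(Y<-.05)]))
    blue=(H>90)&(H<110)&(S>70)&reg
    d=blue&(abs(Z-.12)<.012); print("deck z",np.median(Z[d]))
    # deck outline using rays onto plane z=.12
    v,u=np.nonzero(d); P=plane(t,np.c_[u,v],.12)[:,:2]
    # trim outliers
    print("deck rect",cv2.minAreaRect(np.float32(P*1000)), "pct",np.percentile(P,[.3,99.7],axis=0))
    # rim of bowl: hole in blue mask -> largest inner contour
    m=cv2.morphologyEx(np.uint8(blue&(Z>.1))*255,cv2.MORPH_CLOSE,np.ones((3,3)))
    cs,h=cv2.findContours(m,cv2.RETR_CCOMP,cv2.CHAIN_APPROX_NONE)
    for c,hh in zip(cs,h[0]):
        if len(c)>60:
            q=plane(t,c.reshape(-1,2),.12)[:,:2]
            print("contour",hh[3]>=0,len(c),cv2.minEnclosingCircle(np.float32(q*1000)),cv2.fitEllipse(np.float32(q*1000)))
    # board / wood
    wood=(H>5)&(H<20)&(S>90)&(Y<-.2)&(Y>-.6)&(X>.3)&(X<.65)
    print("board z",np.median(Z[wood]))
    # lid: nonwood region inside the hull of the board
    m=cv2.morphologyEx(np.uint8(wood)*255,cv2.MORPH_OPEN,np.ones((3,3)))
    hull=cv2.convexHull(cv2.findNonZero(m)); hm=cv2.fillConvexPoly(np.zeros((480,640),np.uint8),hull,255)
    inn=(hm>0)&(m==0); 
    n,l,st,ce=cv2.connectedComponentsWithStats(np.uint8(inn)); k=1+np.argmax(st[1:,4])
    c=max(cv2.findContours(np.uint8(l==k),0,1)[0],key=len)
    lid=l==k; print("lid z",np.median(Z[lid]),np.percentile(Z[lid],[5,95]))
    q=plane(t,c.reshape(-1,2),.030)[:,:2]; 
    # keep pts on radius
    from scipy.optimize import least_squares
    c0=np.median(q,axis=0); r=least_squares(lambda p:np.hypot(*(q-p[:2]).T)-p[2],[*c0,.09],loss="soft_l1",f_scale=.002).x
    print("lid circle@.03",r)
    dark=lid&(V<70); v,u=np.nonzero(dark); print("handle z",np.percentile(Z[dark],[5,50,95]),len(v))
    P=plane(t,np.c_[u,v],.055)[:,:2]; print("handle rect",cv2.minAreaRect(np.float32(P*1000)),P.mean(0))
    g=(V<190)&(S<60)&(X>.54)&(X<.63)&(Y<-.33)&(Y>-.44)&(Z>.018); n,l,st,ce=cv2.connectedComponentsWithStats(np.uint8(g)); 
    if n>1:
        k=1+np.argmax(st[1:,4]); v,u=np.nonzero(l==k); P=plane(t,np.c_[u,v],.035); print("tab",ce[k],st[k],np.median(Z[l==k]),P.mean(0), P.min(0),P.max(0))
    gr=(X>.4)&(X<.52)&(Y>.30)&(Y<.40)&(Z>.012); 
    if gr.sum()>20: print("garlic",gr.sum(),np.percentile(C[gr],[1,99],axis=0), "top",np.percentile(Z[gr],99.5), C[gr][Z[gr]>np.percentile(Z[gr],93)].mean(0))
    grn=(H>50)&(H<75)&(S>120)&(Z>.09)&reg; v,u=np.nonzero(grn); 
    if len(v): print("green",plane(t,np.c_[u,v],.134).mean(0),len(v))
E
```

```text
top0 table z 0.00041206022438744494
deck z 0.1155092261957329
deck rect ((562.1133422851562, 124.39765930175781), (49.49494552612305, 156.16497802734375), 1.9122766256332397) pct [[0.5348 0.0461]
 [0.5862 0.2012]]
board z 0.020806157918703105
lid z 0.03191398299310122 [0.0253 0.054 ]
lid circle@.03 [ 0.4898 -0.3908  0.0906]
handle z [0.0215 0.0599 0.0681] 230
handle rect ((466.2847900390625, -342.9266052246094), (103.32273864746094, 142.8838348388672), 80.81822967529297) [ 0.475  -0.3784]
tab [482.8854 241.97  ] [461 227  39  26 567] 0.0320979259078793 [ 0.566  -0.3926  0.035 ] [ 0.5363 -0.4388  0.035 ] [ 0.6136 -0.3285  0.035 ]
garlic 310 [[0.4442 0.3297 0.0155]
 [0.5006 0.3805 0.057 ]] top 0.05806239642705887 [0.4755 0.3502 0.052 ]
green [0.452 0.026 0.134] 4
scene0 table z -0.0009066818317220449
deck z 0.11853452567289824
deck rect ((570.9572143554688, 128.03375244140625), (353.8527526855469, 225.29385375976562), 2.220820188522339) pct [[0.3981 0.0107]
 [0.738  0.2402]]
contour False 345 ((507.5460205078125, 125.29975128173828), 159.13270568847656) ((519.677001953125, 113.89298248291016), (212.30929565429688, 260.08160400390625), 127.87698364257812)
board z 0.019329391157353326
lid z 0.03059219771713173 [0.0245 0.0548]
lid circle@.03 [ 0.4884 -0.3904  0.09  ]
handle z [0.0286 0.059  0.0664] 169
handle rect ((469.26898193359375, -341.9562683105469), (103.16485595703125, 150.45938110351562), 70.97651672363281) [ 0.4766 -0.3827]
tab [463.6441  91.0056] [458  82  13  19 177] 0.4936015527663369 [ 1.1425 -0.6395  0.035 ] [ 1.0952 -0.6818  0.035 ] [ 1.19  -0.601  0.035]
green [0.5414 0.0664 0.134 ] 12
```

```bash
python3 - <<'E'
from h import *
from scipy.optimize import least_squares
np.set_printoptions(precision=4,suppress=True)
for nm,R in(("top0",(185,300,235,360)),("scene0",(190,300,230,345))):
    t=load(nm); C=cloud(t); hsv=cv2.cvtColor(t["frame"],cv2.COLOR_RGB2HSV).astype(int); H,S,V=hsv[...,0],hsv[...,1],hsv[...,2]
    X,Y,Z=C[...,0],C[...,1],C[...,2]
    M=np.zeros((480,640),bool); M[R[0]:R[1],R[2]:R[3]]=1
    print(nm,"hsv",hsv[205,270] if nm=="top0" else hsv[215,320])
    blue=(H>85)&(H<112)&(S>60)&M
    m=cv2.morphologyEx(np.uint8(blue&(Z>.105))*255,cv2.MORPH_OPEN,np.ones((2,2)))
    v,u=np.nonzero(m); P=plane(t,np.c_[u,v],.12)[:,:2]
    print(len(v),"rect",cv2.minAreaRect(np.float32(P*1000)))
    # back deck edge points: per column smallest v ; rim: from approximate centre cast rays until blue
    pts=[]
    cu,cv_=proj(t,[[.525,.127,.12]])[0]
    for a in np.linspace(0,2*np.pi,180,endpoint=False):
        for r in np.arange(.06,.1,.0005):
            p=np.array([[.525+r*np.cos(a),.127+r*np.sin(a),.12]]); q=np.round(proj(t,p)[0]).astype(int)
            if m[q[1],q[0]]: pts.append(p[0,:2]); break
    pts=np.array(pts); r=least_squares(lambda p:np.hypot(*(pts-p[:2]).T)-p[2],[.525,.127,.078],loss="soft_l1",f_scale=.001)
    print("rim",r.x,len(pts),np.median(abs(r.fun)))
    # left/right/back edges of the deck
    for name,sel in(("back",0),("right",1),("left",2)):
        E=[]
        if sel==0:
            for c in range(R[2],R[3]):
                k=np.nonzero(m[:,c])[0]
                if len(k): E.append((c,k[0]-.5))
        else:
            for rr in range(R[0],R[1]):
                k=np.nonzero(m[rr])[0]
                if len(k): E.append((k[-1]+.5 if sel==1 else k[0]-.5,rr))
        E=plane(t,E,.12)[:,:2]
        dep,ind=(0,1) if sel==0 else (1,0)
        g=abs(E[:,dep]-np.median(E[:,dep]))<.015; a,b=E[g][:,ind],E[g][:,dep]
        f=least_squares(lambda p:p[0]+p[1]*(a-[.525,.127][ind])-b,[np.median(b),0],loss="soft_l1",f_scale=.001).x
        print(name,f[0],"slope deg",np.degrees(f[1]),g.sum())
    # handle
    d=(V<75)&(Z>.045)&(Z<.085)&(Y<-.3)&(Y>-.5)&(X>.4)&(X<.58)
    v,u=np.nonzero(d);P=plane(t,np.c_[u,v],.060)[:,:2]
    mu=P.mean(0);w,e=np.linalg.eigh(np.cov(P.T));e=e[:,1]*np.sign(e[0,1]); s=(P-mu)@e; print("handle",mu,np.degrees(np.arctan2(e[1],e[0])),s.min(),s.max(),cv2.minAreaRect(np.float32(P*1000)))
    # tab pixel: grey on wall side
    lo,hi=((225,245,468,506) if nm=="top0" else (205,222,440,462))[:2],((225,245,468,506) if nm=="top0" else (205,222,440,462))[2:]
    sub=(V<165)&(S<60); T=np.zeros_like(sub); T[lo[0]:lo[1],hi[0]:hi[1]]=1; T&=sub&(Z>.01)
    v,u=np.nonzero(T);P=plane(t,np.c_[u,v],.035)[:,:2]; far=P[np.hypot(*(P-[.489,-.3906]).T)>.098]
    print("tab",len(far),far.mean(0),far.min(0),far.max(0),"yaw",np.degrees(np.arctan2(*(far.mean(0)-[.489,-.3906])[::-1])))
E
```

```text
top0 hsv [ 95  55 115]Traceback (most recent call last):
  File "<stdin>", line 11, in <module>
  File "h.py", line 12, in plane
    r=rays(d,uv); return d["eye"]+r*((z-d["eye"][2])/r[:,2])[:,None]
  File "h.py", line 9, in rays
    p=cv2.undistortPoints(np.float64(uv).reshape(-1,1,2),K(d),D(d)).reshape(-1,2)
      ~~~~~~~~~~~~~~~~~~~^^^^^^^^^^^^^^^^^^^^^^^^^^^^^^^^^^^^^^^^^^
cv2.error: OpenCV(4.12.0) /io/opencv/modules/calib3d/src/undistort.dispatch.cpp:347: error: (-215:Assertion failed) CV_IS_MAT(_src) && CV_IS_MAT(_dst) && (_src->rows == 1 || _src->cols == 1) && (_dst->rows == 1 || _dst->cols == 1) && _src->cols + _src->rows - 1 == _dst->rows + _dst->cols - 1 && (CV_MAT_TYPE(_src->type) == CV_32FC2 || CV_MAT_TYPE(_src->type) == CV_64FC2) && (CV_MAT_TYPE(_dst->type) == CV_32FC2 || CV_MAT_TYPE(_dst->type) == CV_64FC2) in function 'cvUndistortPointsInternal'
```

```bash
cat > m.py <<'E'
from h import *
from scipy.optimize import least_squares
np.set_printoptions(precision=4,suppress=True)
for nm,R in(("top0",(185,300,235,360)),("scene0",(190,300,230,345))):
    t=load(nm); C=cloud(t); hsv=cv2.cvtColor(cv2.GaussianBlur(t["frame"],(3,3),0),cv2.COLOR_RGB2HSV).astype(int); H,S,V=hsv[...,0],hsv[...,1],hsv[...,2]
    X,Y,Z=C[...,0],C[...,1],C[...,2]
    M=np.zeros((480,640),bool); M[R[0]:R[1],R[2]:R[3]]=1
    blue=(H>85)&(H<112)&(S>75)&M
    print(nm,"hsv",hsv[202,275],hsv[230,275],hsv[275,262],blue.sum(),"z",np.percentile(Z[blue],[5,25,50,75,95]))
    m=cv2.morphologyEx(np.uint8(blue&(Z>.10))*255,cv2.MORPH_OPEN,np.ones((2,2)))
    v,u=np.nonzero(m); P=plane(t,np.c_[u,v],.12)[:,:2]
    print(len(v),"rect",cv2.minAreaRect(np.float32(P*1000)))
    pts=[]
    for a in np.linspace(0,2*np.pi,180,endpoint=False):
        for r in np.arange(.06,.1,.0005):
            p=np.array([[.525+r*np.cos(a),.127+r*np.sin(a),.12]]); q=np.round(proj(t,p)[0]).astype(int)
            if m[q[1],q[0]]: pts.append(p[0,:2]); break
    pts=np.array(pts); r=least_squares(lambda p:np.hypot(*(pts-p[:2]).T)-p[2],[.525,.127,.078],loss="soft_l1",f_scale=.001)
    print("rim",r.x,len(pts),np.median(abs(r.fun)))
    for name,sel in(("back",0),("right",1),("left",2)):
        E=[]
        if sel==0:
            for c in range(R[2],R[3]):
                k=np.nonzero(m[:,c])[0]
                if len(k): E.append((c,k[0]-.5))
        else:
            for rr in range(R[0],R[1]):
                k=np.nonzero(m[rr])[0]
                if len(k): E.append((k[-1]+.5 if sel==1 else k[0]-.5,rr))
        E=plane(t,E,.12)[:,:2]
        dep,ind=(0,1) if sel==0 else (1,0)
        g=abs(E[:,dep]-np.median(E[:,dep]))<.015; a,b=E[g][:,ind],E[g][:,dep]
        f=least_squares(lambda p:p[0]+p[1]*(a-[.525,.127][ind])-b,[np.median(b),0],loss="soft_l1",f_scale=.001).x
        print(name,f[0],"slope deg",np.degrees(f[1]),g.sum())
    d=(V<75)&(Z>.045)&(Z<.085)&(Y<-.3)&(Y>-.5)&(X>.4)&(X<.58)
    v,u=np.nonzero(d);P=plane(t,np.c_[u,v],.060)[:,:2]
    mu=P.mean(0);w,e=np.linalg.eigh(np.cov(P.T));e=e[:,1]*np.sign(e[0,1]); s=(P-mu)@e; print("handle",mu,np.degrees(np.arctan2(e[1],e[0])),s.min(),s.max(),cv2.minAreaRect(np.float32(P*1000)))
    q=(225,245,468,506) if nm=="top0" else (205,222,440,462)
    T=np.zeros_like(blue); T[q[0]:q[1],q[2]:q[3]]=1; T&=(V<175)&(S<60)&(Z>.01)
    v,u=np.nonzero(T);P=plane(t,np.c_[u,v],.035)[:,:2]; far=P[np.hypot(*(P-[.489,-.3906]).T)>.098]
    if len(far): print("tab",len(far),far.mean(0),far.min(0),far.max(0),"yaw",np.degrees(np.arctan2(*(far.mean(0)-[.489,-.3906])[::-1])))
E
python3 m.py
```

```text
Traceback (most recent call last):
  File "m.py", line 9, in <module>
    print(nm,"hsv",hsv[202,275],hsv[230,275],hsv[275,262],blue.sum(),"z",np.percentile(Z[blue],[5,25,50,75,95]))
                                                                         ~~~~~~~~~~~~~^^^^^^^^^^^^^^^^^^^^^^^^^
IndexError: index -1 is out of bounds for axis 0 with size 0
```

```bash
python3 - <<'E'
from h import *
t=load("top0");b=cv2.GaussianBlur(t["frame"],(3,3),0);h=cv2.cvtColor(b,cv2.COLOR_RGB2HSV)
for v,u in((202,275),(230,275),(275,262),(285,270),(250,290)): print(t["frame"][v,u],h[v,u])
E
sed -i 's/S>75/S>30/' m.py; python3 m.py
```

```text
[ 85 107 111] [ 94  54 114]
[84 83 82] [40  9 83]
[74 90 88] [90 39 91]
[61 67 66] [86 27 67]
[163 162 157] [ 24   8 160]
top0 hsv [ 94  54 114] [40  9 83] [90 39 91] 3702 z [0.1132 0.1171 0.1195 0.1218 0.1249]
3637 rect ((510.2017517089844, 119.813232421875), (232.95932006835938, 224.718505859375), 2.196632146835327)
rim [0.5152 0.1203 0.0795] 180 0.0006873325055895135
back 0.6235991884800419 slope deg -1.813211636379693 84
right 0.007518573305900136 slope deg 2.4161856385809233 73
left 0.23180504421516263 slope deg 2.2451898674449846 77
handle [ 0.4872 -0.3897] -9.767204273059216 -0.040582950382384346 0.040158314502190796 ((487.08453369140625, -389.2695617675781), (14.844573974609375, 80.61585998535156), 81.04259490966797)
tab 120 [ 0.5984 -0.4077] [ 0.5829 -0.428 ] [ 0.6136 -0.3567] yaw -8.902921428864081
scene0 hsv [ 0  0 57] [150   6  88] [ 19  39 223] 2677 z [0.0483 0.1134 0.1176 0.1202 0.1242]
2189 rect ((505.31573486328125, 122.49181365966797), (238.2758331298828, 227.6403045654297), 2.30295467376709)
rim [0.5138 0.1217 0.0782] 139 0.0008693816992337566
back 0.6228610729578905 slope deg -2.0165027587500037 78
right 0.010448377217852755 slope deg 2.259549767386901 67
left 0.2212523564572453 slope deg -0.7365006831435859 15
handle [ 0.4833 -0.3874] -10.250727067172331 -0.04282599896408556 0.042427428636414376 ((483.21905517578125, -387.0661926269531), (16.19283103942871, 85.15991973876953), 81.24075317382812)
tab 68 [ 0.5965 -0.4061] [ 0.5842 -0.4238] [ 0.6094 -0.3869] yaw -8.223076180585977
```

```bash
cat > go.py <<'E'
import sys, numpy as np
from rig import env
# go.py x y z yaw_y(deg) : remaining shift in tool axes (units of 50 mm, in the turned frame) and turn in units of 8 deg
def plan(x,y,z,yaw):
    o=env.observe(); p=np.array(o["position"]); R=np.array(o["tool_rot"])
    cur=np.degrees(np.arctan2(R[1,1],R[0,1])); d=(cur-yaw+180)%360-180
    a=np.radians(yaw); Y=np.array([np.cos(a),np.sin(a),0]); Z=np.array([0,0,-1.]); X=np.cross(Y,Z)
    T=np.c_[X,Y,Z]
    e=np.array([x,y,z])-p
    print("t",round(o["time_s"],2),"p",p.round(4),"yaw",cur.round(2),"w",round(o["grip_width"],4),"F",np.round(o["ft_force"],1),"| turn z",(d/8).round(3),"| target-frame units",(T.T@e/.05).round(3),"| current-frame",(R.T@e/.05).round(3))
    # tilt error
    print("tilt vec (units of 8deg, current tool)",(np.degrees(R.T@np.cross(R[:,2],Z))/8).round(3))
if __name__=="__main__": plan(*map(float,sys.argv[1:5]))
E
python3 - <<'E'
from h import *
t=load("top0");C=cloud(t);X,Y,Z=np.moveaxis(C,2,0)
g=np.uint8((X>.42)&(X<.52)&(Y>.30)&(Y<.40)&(Z>.008)); n,l,st,ce=cv2.connectedComponentsWithStats(g);k=1+np.argmax(st[1:,4])
print(st[k],ce[k],plane(t,[ce[k]],.026))
v,u=np.nonzero(l==k);P=plane(t,np.c_[u,v],.026);print(P.min(0),P.max(0))
E
python3 go.py .472 .353 .20 0
```

```text
[204 251  20  21 311] [213.79099678 261.21864952] [[0.47182919 0.35455311 0.026     ]]
[0.44250391 0.3274205  0.026     ] [0.50300093 0.38208301 0.026     ]
t 0.1 p [0.2464 0.4915 0.2478] yaw 63.37 w 0.0855 F [-0.1  0.6  0.5] | turn z 7.921 | target-frame units [-2.769  4.512  0.955] | current-frame [-5.275 -0.452  0.955]
tilt vec (units of 8deg, current tool) [-0.009 -0.002  0.   ]
```

Emit:
move_arm(claw=0, force=25, motion=[[[0,0,0],[0,0,0.99]],[[0,0,0],[0,0,0.99]],[[0,0,0],[0,0,0.99]],[[0,0,0],[0,0,0.99]],[[0,0,0],[0,0,0.99]],[[0,0,0],[0,0,0.99]],[[0,0,0],[0,0,0.99]],[[0,0,0],[0,0,0.99]],[[-0.457,0.752,0.159],[0,0,0]],[[-0.457,0.752,0.159],[0,0,0]],[[-0.457,0.752,0.159],[0,0,0]],[[-0.457,0.752,0.159],[0,0,0]],[[-0.457,0.752,0.159],[0,0,0]],[[-0.457,0.752,0.159],[0,0,0]],[[0,0,0],[0,0,0]],[[0,0,0],[0,0,0]]])

```text
time_s: 1.7
position: [0.4724, 0.354, 0.1999]
tool_rot: [[0.002, 1.0, -0.002], [1.0, -0.002, -0.0], [-0.0, -0.002, -1.0]]
ft_force: [-0.3, 0.4, 0.7]
grip_width: 0.0856
gripper_force: 0.0
```

```bash
python3 go.py .472 .3545 .028 0
```

```text
t 1.7 p [0.4724 0.354  0.1999] yaw -0.09 w 0.0856 F [-0.3  0.4  0.7] | turn z -0.011 | target-frame units [ 0.01  -0.009  3.438] | current-frame [ 1.200e-02 -3.000e-03  3.438e+00]
tilt vec (units of 8deg, current tool) [-0.011  0.003 -0.   ]
```

Emit:
move_arm(motion=[[[0,0,0.5],[0,0,0]],[[0,0,0.5],[0,0,0]],[[0,0,0.5],[0,0,0]],[[0,0,0.5],[0,0,0]],[[0,0,0.5],[0,0,0]],[[0,0,0.4],[0,0,0]],[[0,0,0.3],[0,0,0]],[[0,0,0.24],[0,0,0]],[[0,0,0],[0,0,0]]])

```text
time_s: 2.6
position: [0.4709, 0.355, 0.0276]
tool_rot: [[-0.001, 1.0, -0.002], [1.0, 0.001, -0.001], [-0.001, -0.002, -1.0]]
ft_force: [0.3, -0.7, 0.7]
grip_width: 0.0856
gripper_force: 0.0
```

Emit:
move_arm(motion=[[[0,0,0],[0,0,0]],[[0,0,0],[0,0,0]],[[0,0,0],[0,0,0]],[[0,0,0],[0,0,0]],[[0,0,0],[0,0,0]],[[0,0,0],[0,0,0]],[[0,0,0],[0,0,0]],[[0,0,0],[0,0,0]]], claw=1, force=20)

```text
time_s: 3.4
position: [0.4724, 0.355, 0.0301]
tool_rot: [[-0.0, 1.0, 0.002], [1.0, 0.0, 0.001], [0.001, 0.002, -1.0]]
ft_force: [-2.5, -0.2, 5.8]
grip_width: 0.0574
gripper_force: 20.3
```

Emit:
move_arm(motion=[[[0,0,-0.3],[0,0,0]],[[0,0,-0.6],[0,0,0]],[[0,0,-0.8],[0,0,0]],[[0,0,-0.9],[0,0,0]],[[0,0,-0.9],[0,0,0]],[[0,0,-0.6],[0,0,0]],[[0,0,-0.3],[0,0,0]],[[-0.3,0.05,0],[0,0,0]],[[-0.6,0.1,0],[0,0,0]],[[-0.7,0.12,0],[0,0,0]],[[-0.7,0.12,0],[0,0,0]],[[-0.7,0.12,0],[0,0,0]],[[-0.7,0.12,0],[0,0,0]],[[-0.7,0.12,0],[0,0,0]],[[-0.5,0.1,0],[0,0,0]],[[-0.28,0,0],[0,0,0]],[[0,0,0],[0,0,0]],[[0,0,0],[0,0,0]]])

```text
time_s: 5.2
position: [0.5142, 0.096, 0.2483]
tool_rot: [[-0.0, 1.0, -0.001], [1.0, 0.0, 0.0], [0.0, -0.001, -1.0]]
ft_force: [0.4, -0.3, 0.1]
grip_width: 0.0571
gripper_force: 21.6
```

```bash
python3 go.py .5145 .096 .078 0; python3 -c "
from h import *
t=grab('top','top1'); cv2.imwrite('pics/top1.png',t['frame'][:,:,::-1])"
```

```text
t 5.2 p [0.5142 0.096  0.2483] yaw 0.0 w 0.0571 F [ 0.4 -0.3  0.1] | turn z 0.0 | target-frame units [1.000e-03 5.000e-03 3.407e+00] | current-frame [-1.000e-03  7.000e-03  3.407e+00]
tilt vec (units of 8deg, current tool) [-0.005 -0.003 -0.   ]
```

View pics/top1.png

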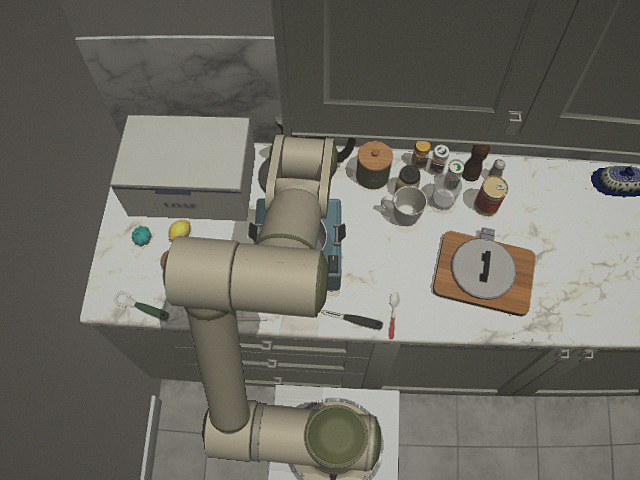

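Top view: the arm holds the garlic over the bowl; the rest is unmoved (mug (408,205), lid (484,266)).

Emit:
move_arm(motion=[[[0,0,0.4],[0,0,0]],[[0,0,0.5],[0,0,0]],[[0,0,0.5],[0,0,0]],[[0,0,0.5],[0,0,0]],[[0,0,0.5],[0,0,0]],[[0,0,0.4],[0,0,0]],[[0,0,0.3],[0,0,0]],[[0,0,0.2],[0,0,0]],[[0,0,0.1],[0,0,0]],[[0,0,0],[0,0,0]]])

```text
time_s: 6.25
position: [0.5148, 0.0959, 0.0787]
tool_rot: [[-0.001, 1.0, 0.0], [1.0, 0.001, -0.0], [-0.0, 0.0, -1.0]]
ft_force: [0.6, 0.1, -0.9]
grip_width: 0.0571
gripper_force: 21.7
```

Emit:
move_arm(motion=[[[0,0,0],[0,0,0]],[[0,0,0],[0,0,0]],[[0,0,0],[0,0,0]],[[0,0,0],[0,0,0]],[[0,0,0],[0,0,0]],[[0,0,0],[0,0,0]]], claw=0.1)

```text
time_s: 6.85
position: [0.5168, 0.0957, 0.0813]
tool_rot: [[-0.0, 1.0, 0.007], [1.0, 0.0, -0.0], [-0.0, 0.007, -1.0]]
ft_force: [2.9, 0.3, 14.3]
grip_width: 0.0769
gripper_force: 1.0
```

Emit:
move_arm(motion=[[[0,0,-0.2],[0,0,0]],[[0,0,-0.4],[0,0,0]],[[0,0,-0.5],[0,0,0]],[[0,0,-0.6],[0,0,0]],[[0,0,-0.6],[0,0,0]],[[0,0,-0.6],[0,0,0]],[[0,0,-0.5],[0,0,0]],[[-0.9,-0.3,0],[0,0,0]],[[-0.9,-0.3,0],[0,0,0]],[[-0.9,-0.3,0],[0,0,0]],[[-0.9,-0.3,0],[0,0,0]],[[-0.9,0,0],[0,0,0]],[[-0.9,0,0],[0,0,0]],[[-0.9,0,0],[0,0,0]],[[-0.9,0,0],[0,0,0]],[[-0.9,0,0],[0,0,0]]], claw=0)

```text
time_s: 8.45
position: [0.4544, -0.311, 0.2495]
tool_rot: [[-0.0, 1.0, 0.001], [1.0, 0.0, -0.0], [-0.0, 0.001, -1.0]]
ft_force: [0.7, -0.2, 0.7]
grip_width: 0.0853
gripper_force: 0.0
```

```bash
python3 go.py .4885 -.3902 .12 -100; python3 -c "
from h import *
t=grab('top','top2'); s=grab('scene','scene2')
im=np.hstack([cv2.resize(t['frame'][180:310,200:400],None,fx=2,fy=2),cv2.resize(s['frame'][170:300,210:410],None,fx=2,fy=2)])
cv2.imwrite('pics/c2.png',im[:,:,::-1])"
```

```text
t 8.45 p [ 0.4544 -0.311   0.2495] yaw 0.01 w 0.0853 F [ 0.7 -0.2  0.7] | turn z 12.501 | target-frame units [0.947 1.442 2.59 ] | current-frame [-1.584  0.68   2.592]
tilt vec (units of 8deg, current tool) [0.006 0.003 0.   ]
```

View pics/c2.png

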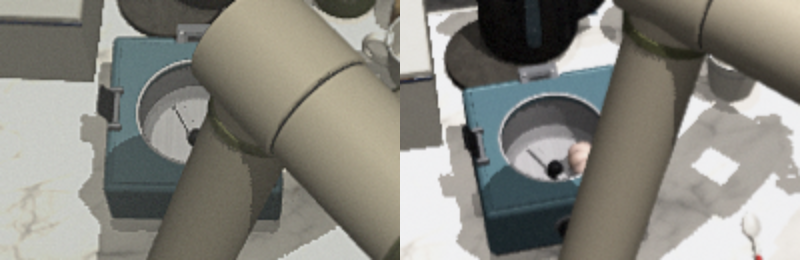

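Garlic is in the bowl, seen at (578,157) in the right-hand crop; the left clip still leans out.

Emit:
move_arm(motion=[[[0,0,0],[0,0,0.96]],[[0,0,0],[0,0,0.96]],[[0,0,0],[0,0,0.96]],[[0,0,0],[0,0,0.96]],[[0,0,0],[0,0,0.96]],[[0,0,0],[0,0,0.96]],[[0,0,0],[0,0,0.96]],[[0,0,0],[0,0,0.96]],[[0,0,0],[0,0,0.96]],[[0,0,0],[0,0,0.96]],[[0,0,0],[0,0,0.96]],[[0,0,0],[0,0,0.96]],[[0,0,0],[0,0,0.968]],[[0.231,0.36,0.6],[0,0,0]],[[0.231,0.36,0.6],[0,0,0]],[[0.231,0.36,0.6],[0,0,0]],[[0.231,0.362,0.6],[0,0,0]],[[0,0,0.5],[0,0,0]],[[0,0,0.09],[0,0,0]],[[0,0,0],[0,0,0]]], claw=0)

```text
time_s: 10.55
position: [0.488, -0.3876, 0.0996]
tool_rot: [[0.985, -0.171, -0.0], [-0.171, -0.985, 0.001], [-0.0, -0.001, -1.0]]
ft_force: [0.2, 0.3, 1.2]
grip_width: 0.0854
gripper_force: 0.0
```

```bash
python3 go.py .4875 -.390 .055 -99.9
```

```text
t 10.55 p [ 0.488  -0.3876  0.0996] yaw -99.86 w 0.0854 F [0.2 0.3 1.2] | turn z 0.005 | target-frame units [-0.002  0.048  0.892] | current-frame [-0.002  0.049  0.892]
tilt vec (units of 8deg, current tool) [-0.004  0.003  0.   ]
```

Emit:
move_arm(motion=[[[0,0.05,0.3],[0,0,0]],[[0,0,0.3],[0,0,0]],[[0,0,0.2],[0,0,0]],[[0,0,0.09],[0,0,0]],[[0,0,0],[0,0,0]]], claw=0)

```text
time_s: 11.05
position: [0.4876, -0.3907, 0.0552]
tool_rot: [[0.985, -0.172, 0.0], [-0.172, -0.985, -0.0], [0.0, 0.0, -1.0]]
ft_force: [-0.1, -0.0, 0.2]
grip_width: 0.0855
gripper_force: 0.0
```

Emit:
move_arm(motion=[[[0,0,0],[0,0,0]],[[0,0,0],[0,0,0]],[[0,0,0],[0,0,0]],[[0,0,0],[0,0,0]],[[0,0,0],[0,0,0]],[[0,0,0],[0,0,0]],[[0,0,0],[0,0,0]],[[0,0,0],[0,0,0]],[[0,0,0],[0,0,0]],[[0,0,0],[0,0,0]]], claw=1, force=60)

```text
time_s: 12.05
position: [0.4876, -0.3909, 0.0549]
tool_rot: [[0.985, -0.172, 0.0], [-0.172, -0.985, -0.0], [0.0, 0.0, -1.0]]
ft_force: [0.4, 1.2, 5.1]
grip_width: 0.013
gripper_force: 59.3
```

Emit:
move_arm(motion=[[[0,0,-0.15],[0,0,0]],[[0,0,-0.3],[0,0,0]],[[0,0,-0.5],[0,0,0]],[[0,0,-0.6],[0,0,0]],[[0,0,-0.6],[0,0,-0.3]],[[0,0,-0.6],[0,0,-0.3]],[[0,0,-0.5],[0,0,-0.3]],[[0,0,-0.3],[0,0,-0.3]],[[0,0,-0.1],[0,0,-0.3]],[[0,0,0],[0,0,0]],[[0,0,0],[0,0,0]]])

```text
time_s: 13.15
position: [0.4872, -0.3906, 0.2362]
tool_rot: [[0.999, 0.036, -0.001], [0.036, -0.999, 0.001], [-0.001, -0.001, -1.0]]
ft_force: [-0.1, -0.5, -2.7]
grip_width: 0.0128
gripper_force: 58.7
```

```bash
python3 go.py .5138 .1208 .237 -87.9
```

```text
t 13.15 p [ 0.4872 -0.3906  0.2362] yaw -87.96 w 0.0128 F [-0.1 -0.5 -2.7] | turn z -0.008 | target-frame units [  0.907 -10.202  -0.015] | current-frame [ 8.9600e-01 -1.0203e+01 -2.0000e-03]
tilt vec (units of 8deg, current tool) [-0.01   0.009  0.   ]
```

Emit:
move_arm(motion=[[[0.06,-0.3,0],[0,0,0]],[[0.06,-0.6,0],[0,0,0]],[[0.06,-0.8,0],[0,0,0]],[[0.06,-0.8,0],[0,0,0]],[[0.06,-0.8,0],[0,0,0]],[[0.06,-0.8,0],[0,0,0]],[[0.06,-0.8,0],[0,0,0]],[[0.06,-0.8,0],[0,0,0]],[[0.06,-0.8,0],[0,0,0]],[[0.06,-0.8,0],[0,0,0]],[[0.06,-0.8,0],[0,0,0]],[[0.06,-0.8,0],[0,0,0]],[[0.06,-0.7,0],[0,0,0]],[[0.06,-0.4,0],[0,0,0]],[[0.06,-0.2,0],[0,0,0]],[[0,0,0],[0,0,0]],[[0,0,0],[0,0,0]]])

```text
time_s: 14.85
position: [0.5135, 0.1199, 0.2369]
tool_rot: [[0.999, 0.036, -0.001], [0.036, -0.999, -0.0], [-0.001, 0.0, -1.0]]
ft_force: [-0.5, -0.1, -3.3]
grip_width: 0.0131
gripper_force: 58.9
```

```bash
python3 go.py .5138 .1208 .180 -87.9; python3 -c "
from h import *
t=grab('top','top3'); s=grab('scene','scene3')
a=cv2.resize(t['frame'][165:285,235:365],None,fx=3,fy=3,interpolation=2); b=cv2.resize(s['frame'][165:285,230:360],None,fx=3,fy=3,interpolation=2)
cv2.imwrite('pics/c3.png',np.hstack([a,b])[:,:,::-1])
for d in(t,s): print(proj(d,[[.5138+.112,.1208+.0041,.12],[.6257,.1249,.182],[.5138,.1208,.207]]))"
```

```text
t 14.85 p [0.5135 0.1199 0.2369] yaw -87.92 w 0.0131 F [-0.5 -0.1 -3.3] | turn z -0.003 | target-frame units [ 0.007 -0.018  1.137] | current-frame [ 0.008 -0.019  1.137]
tilt vec (units of 8deg, current tool) [0.002 0.005 0.   ]
[[299.28288781 199.48645578]
 [298.48663741 187.69939199]
 [296.60688057 221.03290223]]
[[280.45895111 208.27304715]
 [279.74261446 194.42227248]
 [286.94432019 219.37269753]]
```

View pics/c3.png

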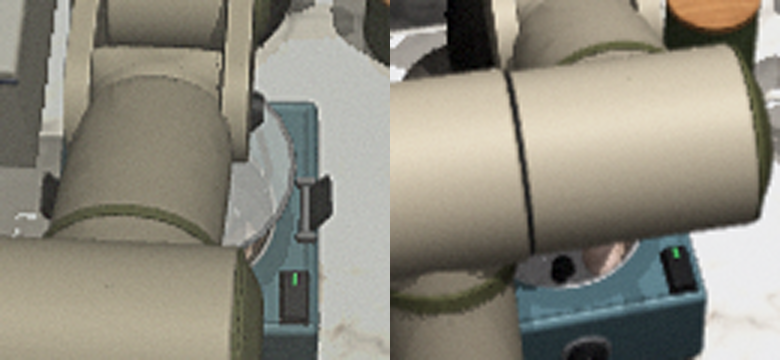

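Views: the lid hovers over the bowl, gripper hiding tongue and slot; right clip (320,200 in crop) and rocker visible, garlic still in the bowl.

Emit:
move_arm(motion=[[[-0.01,-0.016,0.2],[0,0,0]],[[0,0,0.3],[0,0,0]],[[0,0,0.3],[0,0,0]],[[0,0,0.25],[0,0,0]],[[0,0,0.15],[0,0,0]],[[0,0,0.08],[0,0,0]],[[0,0,0.04],[0,0,0]],[[0,0,0.04],[0,0,0]],[[0,0,0],[0,0,0]]])

```text
time_s: 15.85
position: [0.5132, 0.1212, 0.1693]
tool_rot: [[0.999, 0.037, 0.0], [0.037, -0.999, 0.0], [0.0, 0.0, -1.0]]
ft_force: [-0.3, 0.3, -2.3]
grip_width: 0.013
gripper_force: 58.9
```

```bash
python3 go.py .513 .1207 .150 -87.9
```

```text
t 15.85 p [0.5132 0.1212 0.1693] yaw -87.9 w 0.013 F [-0.3  0.3 -2.3] | turn z 0.0 | target-frame units [-0.005  0.01   0.385] | current-frame [-0.005  0.01   0.385]
tilt vec (units of 8deg, current tool) [ 0.    -0.003 -0.   ]
```

Tongue tip is about 5 mm below the slot's mouth by now, no contact force. Lower slowly.

Emit:
move_arm(motion=[[[0,0,0.03],[0,0,0]],[[0,0,0.03],[0,0,0]],[[0,0,0.03],[0,0,0]],[[0,0,0],[0,0,0]]])

```text
time_s: 16.25
position: [0.5137, 0.1212, 0.1648]
tool_rot: [[0.999, 0.037, 0.002], [0.037, -0.999, 0.0], [0.002, -0.0, -1.0]]
ft_force: [3.6, 1.6, -2.4]
grip_width: 0.0129
gripper_force: 59.2
```

Emit:
move_arm(motion=[[[0,0,0.03],[0,0,0]],[[0,0,0.03],[0,0,0]],[[0,0,0],[0,0,0]]])

```text
time_s: 16.55
position: [0.5135, 0.1212, 0.1618]
tool_rot: [[0.999, 0.037, 0.001], [0.037, -0.999, -0.0], [0.001, 0.0, -1.0]]
ft_force: [3.4, 0.6, -0.7]
grip_width: 0.0128
gripper_force: 59.3
```

Emit:
move_arm(motion=[[[0.02,0,0],[0,0,0]],[[0,0,0.02],[0,0,0]],[[0,0,0.02],[0,0,0]],[[0,0,0],[0,0,0]]])

```text
time_s: 16.95
position: [0.5145, 0.1213, 0.1596]
tool_rot: [[0.999, 0.037, 0.001], [0.037, -0.999, 0.0], [0.001, -0.0, -1.0]]
ft_force: [4.2, 1.4, -1.0]
grip_width: 0.013
gripper_force: 59.3
```

Emit:
move_arm(motion=[[[0.03,0,0],[0,0,0]],[[0,0,0.02],[0,0,0]],[[0,0,0.02],[0,0,0]],[[0,0,0],[0,0,0]]])

```text
time_s: 17.35
position: [0.5152, 0.1214, 0.1572]
tool_rot: [[0.999, 0.037, -0.002], [0.037, -0.999, 0.0], [-0.002, -0.0, -1.0]]
ft_force: [0.1, 0.8, -2.8]
grip_width: 0.013
gripper_force: 59.0
```

Free again. Continue down.

Emit:
move_arm(motion=[[[0,0,0.03],[0,0,0]],[[0,0,0.03],[0,0,0]],[[0,0,0.02],[0,0,0]],[[0,0,0],[0,0,0]]])

```text
time_s: 17.75
position: [0.5155, 0.1213, 0.1534]
tool_rot: [[0.999, 0.037, -0.001], [0.037, -0.999, 0.0], [-0.001, -0.0, -1.0]]
ft_force: [-0.2, 1.0, -2.4]
grip_width: 0.0128
gripper_force: 59.0
```

Emit:
move_arm(motion=[[[0,0,0.02],[0,0,0]],[[0,0,0.02],[0,0,0]],[[0,0,0],[0,0,0]]])

```text
time_s: 18.05
position: [0.5157, 0.1213, 0.1515]
tool_rot: [[0.999, 0.037, 0.0], [0.037, -0.999, 0.0], [0.0, -0.0, -1.0]]
ft_force: [-0.3, 0.9, -2.2]
grip_width: 0.0128
gripper_force: 59.0
```

Emit:
move_arm(motion=[[[0,0,0.02],[0,0,0]],[[0,0,0.02],[0,0,0]],[[0,0,0],[0,0,0]]])

```text
time_s: 18.35
position: [0.5157, 0.1213, 0.1495]
tool_rot: [[0.999, 0.037, 0.0], [0.037, -0.999, 0.0], [0.0, -0.0, -1.0]]
ft_force: [0.5, 1.5, -3.1]
grip_width: 0.0129
gripper_force: 59.1
```

Emit:
move_arm(motion=[[[0,0,0.02],[0,0,0]],[[0,0,0.02],[0,0,0]],[[0,0,0],[0,0,0]]])

```text
time_s: 18.65
position: [0.5157, 0.1213, 0.1482]
tool_rot: [[0.999, 0.037, 0.001], [0.037, -0.999, -0.0], [0.001, 0.0, -1.0]]
ft_force: [-2.8, 1.0, 3.7]
grip_width: 0.0131
gripper_force: 59.8
```

Emit:
move_arm(motion=[[[0,0,-0.02],[0,0,0]],[[0,0,0],[0,0,0]],[[0,0,0],[0,0,0]],[[0,0,0],[0,0,0]],[[0,0,0],[0,0,0]],[[0,0,0],[0,0,0]]], claw=0)

```text
time_s: 19.25
position: [0.5157, 0.1213, 0.1486]
tool_rot: [[0.999, 0.037, 0.0], [0.037, -0.999, -0.0], [0.0, 0.0, -1.0]]
ft_force: [0.6, -0.2, -0.1]
grip_width: 0.0851
gripper_force: 0.0
```

Emit:
move_arm(motion=[[[0,0,-0.2],[0,0,0]],[[0,0,-0.4],[0,0,0]],[[0,0,-0.5],[0,0,0]],[[0,0,-0.5],[0,0,0]],[[0,-0.6,-0.3],[0,0,0]],[[-0.3,-0.8,0],[0,0,0]],[[-0.5,-0.8,0],[0,0,0]],[[-0.5,-0.8,0],[0,0,0]],[[-0.5,-0.8,0],[0,0,0]],[[0,0,0],[0,0,0]],[[0,0,0],[0,0,0]]], claw=1)

```text
time_s: 20.35
position: [0.4183, 0.3085, 0.2443]
tool_rot: [[0.999, 0.039, 0.001], [0.039, -0.999, 0.0], [0.001, -0.0, -1.0]]
ft_force: [-0.5, -0.2, 1.2]
grip_width: 0.0002
gripper_force: 0.0
```

```bash
python3 go.py .512 .28 .165 -87.9; python3 -c "
from h import *
np.set_printoptions(precision=4,suppress=True)
t=grab('top','top4'); s=grab('scene','scene4')
a=cv2.resize(t['frame'][175:300,225:358],None,fx=3,fy=3,interpolation=2); b=cv2.resize(s['frame'][175:300,225:358],None,fx=3,fy=3,interpolation=2)
cv2.imwrite('pics/c4.png',np.hstack([a,b])[:,:,::-1])
C=cloud(load('top0')); print('bin',C[212,150:251:20])
C=cloud(t);M=C[195:290,240:350].reshape(-1,3);M=M[(abs(M[:,2]-.125)<.012)&(np.hypot(M[:,0]-.516,M[:,1]-.121)<.08)];print(len(M)); A=np.c_[M[:,:2]-[.516,.121],np.ones(len(M))];f=np.linalg.lstsq(A,M[:,2],rcond=None)[0];print('lid plane',f)
"
```

```text
t 20.35 p [0.4183 0.3085 0.2443] yaw -87.77 w 0.0002 F [-0.5 -0.2  1.2] | turn z 0.016 | target-frame units [1.852 0.638 1.587] | current-frame [1.849 0.642 1.589]
tilt vec (units of 8deg, current tool) [-0.001 -0.007  0.   ]
bin [[ 0.6155  0.5635  0.0286]
 [ 0.6139  0.5009  0.0369]
 [ 0.6148  0.441   0.0406]
 [ 0.6192  0.3836  0.0376]
 [ 0.6145  0.3229  0.0516]
 [ 0.6477  0.2754 -0.0044]]
2462
lid plane [0.0028 0.0016 0.125 ]
```

View pics/c4.png

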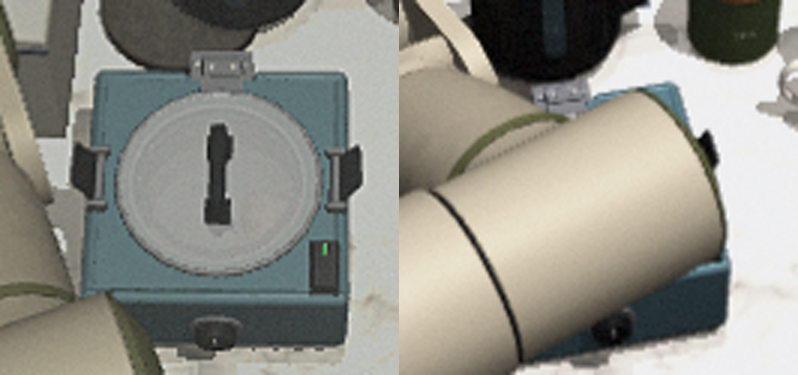

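Lid lies flat on the bowl (plane height 0.125, tilt ≈ 0), tab on the grey block at (222,70); both clips still up, rocker off.

Emit:
move_arm(motion=[[[0.5,0.14,0],[0,0,0]],[[0.5,0.14,0.2],[0,0,0]],[[0.5,0.14,0.3],[0,0,0]],[[0.35,0.12,0.4],[0,0,0]],[[0,0,0.4],[0,0,0]],[[0,0,0.3],[0,0,0]],[[0,0,0.09],[0,0,0]],[[0,0,0],[0,0,0]]])

```text
time_s: 21.25
position: [0.5126, 0.2834, 0.1589]
tool_rot: [[0.999, 0.035, -0.001], [0.035, -0.999, -0.0], [-0.001, 0.0, -1.0]]
ft_force: [0.3, 0.6, 0.1]
grip_width: -0.0002
gripper_force: 0.0
```

```bash
python3 go.py .5120 .2170 .160 -87.9;
```

```text
t 21.25 p [0.5126 0.2834 0.1589] yaw -87.98 w -0.0002 F [0.3 0.6 0.1] | turn z -0.01 | target-frame units [-0.061  1.326 -0.022] | current-frame [-0.059  1.326 -0.021]
tilt vec (units of 8deg, current tool) [ 0.002  0.006 -0.   ]
```

Emit:
move_arm(motion=[[[0,0.2,0],[0,0,0]],[[0,0.2,0],[0,0,0]],[[0,0.2,0],[0,0,0]],[[0,0.2,0],[0,0,0]],[[0,0.2,0],[0,0,0]],[[0,0.2,0],[0,0,0]],[[0,0.13,0],[0,0,0]],[[0,0,0],[0,0,0]]])

```text
time_s: 22.05
position: [0.5146, 0.2168, 0.159]
tool_rot: [[0.999, 0.036, -0.001], [0.036, -0.999, -0.0], [-0.001, 0.0, -1.0]]
ft_force: [0.5, 0.7, 0.2]
grip_width: 0.0002
gripper_force: 0.0
```

Emit:
move_arm(motion=[[[0,0.1,0.05],[0,0,0]],[[0,0.05,0.05],[0,0,0]],[[0,0,0.04],[0,0,0]],[[0,0,0],[0,0,0]]])

```text
time_s: 22.45
position: [0.5147, 0.2103, 0.1517]
tool_rot: [[0.999, 0.037, -0.001], [0.037, -0.999, -0.0], [-0.001, 0.0, -1.0]]
ft_force: [0.2, -0.7, 0.0]
grip_width: -0.0
gripper_force: 0.0
```

Emit:
move_arm(motion=[[[0,0,0.03],[0,0,0]],[[0,0,0.03],[0,0,0]],[[0,0,0.02],[0,0,0]],[[0,0,0],[0,0,0]]])

```text
time_s: 22.85
position: [0.5148, 0.2104, 0.1479]
tool_rot: [[0.999, 0.037, -0.0], [0.037, -0.999, 0.0], [-0.0, -0.0, -1.0]]
ft_force: [0.4, 0.2, -0.3]
grip_width: 0.0
gripper_force: 0.0
```

Emit:
move_arm(motion=[[[0,0,0.02],[0,0,0]],[[0,0,0.02],[0,0,0]],[[0,0,0],[0,0,0]]])

```text
time_s: 23.15
position: [0.5149, 0.2104, 0.1474]
tool_rot: [[0.999, 0.037, 0.001], [0.037, -0.999, 0.0], [0.001, -0.0, -1.0]]
ft_force: [-4.6, -2.0, 11.8]
grip_width: -0.0
gripper_force: 5.7
```

Emit:
move_arm(motion=[[[0,0,-0.3],[0,0,0]],[[0,0,-0.5],[0,0,0]],[[0,0,-0.5],[0,0,0]],[[0,0.5,0],[0,0,0]],[[0,0.7,0],[0,0,0]],[[0,0.8,0],[0,0,0]],[[-0.1,0.8,0],[0,0,0]],[[0,0.8,0],[0,0,0]],[[0,0.8,0],[0,0,0]],[[0,0.6,0],[0,0,0]],[[0,0.1,0.2],[0,0,0]],[[0,0,0.4],[0,0,0]],[[0,0,0.3],[0,0,0]],[[0,0,0.13],[0,0,0]],[[0,0,0],[0,0,0]]])

```text
time_s: 24.65
position: [0.5189, -0.044, 0.1588]
tool_rot: [[0.999, 0.037, -0.002], [0.037, -0.999, 0.001], [-0.002, -0.001, -1.0]]
ft_force: [-0.1, 0.3, 0.2]
grip_width: 0.0001
gripper_force: 0.0
```

```bash
python3 go.py .5195 .0255 .159 -87.9;
```

```text
t 24.65 p [ 0.5189 -0.044   0.1588] yaw -87.86 w 0.0001 F [-0.1  0.3  0.2] | turn z 0.005 | target-frame units [ 0.063 -1.388 -0.004] | current-frame [ 0.064 -1.388 -0.003]
tilt vec (units of 8deg, current tool) [-0.006  0.013  0.   ]
```

Emit:
move_arm(motion=[[[0,-0.2,0],[0,0,0]],[[0,-0.2,0],[0,0,0]],[[0,-0.2,0],[0,0,0]],[[0,-0.2,0],[0,0,0]],[[0,-0.2,0],[0,0,0]],[[0,-0.2,0],[0,0,0]],[[0,-0.19,0],[0,0,0]],[[0,-0.1,0.05],[0,0,0]],[[0,-0.05,0.05],[0,0,0]],[[0,0,0.04],[0,0,0]],[[0,0,0],[0,0,0]]])

```text
time_s: 25.75
position: [0.5163, 0.0322, 0.1522]
tool_rot: [[0.999, 0.037, -0.001], [0.037, -0.999, 0.0], [-0.001, -0.0, -1.0]]
ft_force: [0.2, 0.0, -0.6]
grip_width: 0.0002
gripper_force: 0.0
```

Emit:
move_arm(motion=[[[0,0,0.03],[0,0,0]],[[0,0,0.03],[0,0,0]],[[0,0,0.02],[0,0,0]],[[0,0,0.02],[0,0,0]],[[0,0,0],[0,0,0]]])

```text
time_s: 26.25
position: [0.5164, 0.0322, 0.1476]
tool_rot: [[0.999, 0.037, 0.0], [0.037, -0.999, -0.0], [0.0, 0.0, -1.0]]
ft_force: [0.3, -0.1, 1.4]
grip_width: 0.0
gripper_force: 0.3
```

Emit:
move_arm(motion=[[[0,0,0.02],[0,0,0]],[[0,0,0.005],[0,0,0]],[[0,0,0],[0,0,0]]])

```text
time_s: 26.55
position: [0.5165, 0.0322, 0.1474]
tool_rot: [[0.999, 0.037, 0.001], [0.037, -0.999, -0.0], [0.001, 0.001, -1.0]]
ft_force: [-3.8, 1.1, 11.6]
grip_width: 0.0
gripper_force: 5.5
```

Emit:
move_arm(motion=[[[0,0,-0.3],[0,0,0]],[[0,0,-0.5],[0,0,0]],[[0,0,-0.5],[0,0,0]],[[-0.3,0.8,0],[0,0,0]],[[-0.5,0.8,0],[0,0,0]],[[-0.5,0.8,0],[0,0,0]],[[-0.5,0.8,0],[0,0,0]],[[-0.5,0.8,0],[0,0,0]],[[0,0,0],[0,0,0]],[[0,0,0],[0,0,0]]])

```text
time_s: 27.55
position: [0.4084, -0.1725, 0.2113]
tool_rot: [[0.999, 0.034, -0.0], [0.034, -0.999, 0.0], [-0.0, -0.0, -1.0]]
ft_force: [-0.0, -0.3, 0.4]
grip_width: -0.0001
gripper_force: 0.0
```

```bash
python3 go.py .4511 .0249 .175 -87.9; python3 -c "
from h import *
np.set_printoptions(precision=4,suppress=True)
t=grab('top','top5'); s=grab('scene','scene5')
a=cv2.resize(t['frame'][175:300,225:358],None,fx=3,fy=3,interpolation=2); b=cv2.resize(s['frame'][175:300,225:358],None,fx=3,fy=3,interpolation=2)
cv2.imwrite('pics/c5.png',np.hstack([a,b])[:,:,::-1])
for d in (t,s):
    h=cv2.cvtColor(d['frame'],cv2.COLOR_RGB2HSV);C=cloud(d)
    g=(h[...,0]>45)&(h[...,0]<80)&(h[...,1]>120)&(h[...,2]>80)&(abs(C[...,0]-.46)<.05)&(abs(C[...,1]-.03)<.05)
    v,u=np.nonzero(g); print(len(v),plane(d,np.c_[u,v],.135).mean(0) if len(v) else '')
"
```

```text
t 27.55 p [ 0.4084 -0.1725  0.2113] yaw -88.04 w -0.0001 F [-0.  -0.3  0.4] | turn z -0.017 | target-frame units [ 0.997 -3.914  0.727] | current-frame [ 0.988 -3.916  0.727]
tilt vec (units of 8deg, current tool) [-0.001  0.001  0.   ]
0 
4 [0.4514 0.0274 0.135 ]
```

View pics/c5.png

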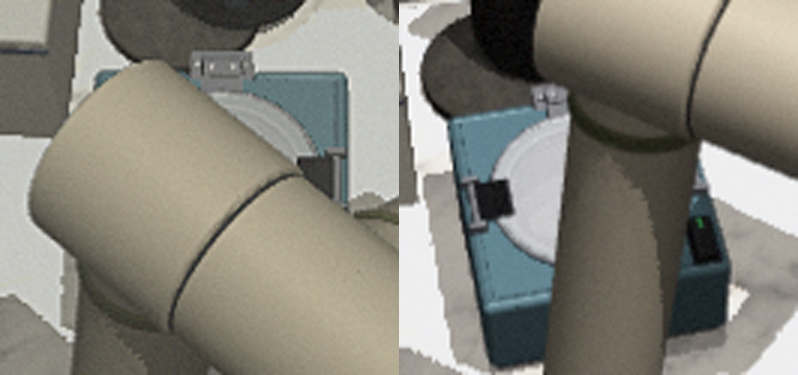

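Both clips lie flat inward over the rim (left at (495,198), right at (318,175)); rocker still off with the green mark at (700,225).

Emit:
move_arm(motion=[[[0.2,-0.5,0],[0,0,0]],[[0.2,-0.7,0],[0,0,0]],[[0.2,-0.8,0],[0,0,0]],[[0.2,-0.8,0.1],[0,0,0]],[[0.2,-0.7,0.2],[0,0,0]],[[0.09,-0.41,0.2],[0,0,0]],[[0,0,0.2],[0,0,0]],[[0,0,0],[0,0,0]]])

```text
time_s: 28.45
position: [0.4555, 0.0267, 0.1752]
tool_rot: [[0.999, 0.04, -0.003], [0.04, -0.999, 0.0], [-0.002, -0.0, -1.0]]
ft_force: [-1.2, -0.3, -0.4]
grip_width: 0.0001
gripper_force: 0.0
```

```bash
python3 go.py .456 .0252 .153 -87.9
```

```text
t 28.45 p [0.4555 0.0267 0.1752] yaw -87.72 w 0.0001 F [-1.2 -0.3 -0.4] | turn z 0.022 | target-frame units [0.008 0.029 0.445] | current-frame [0.009 0.03  0.445]
tilt vec (units of 8deg, current tool) [-0.003  0.018 -0.   ]
```

Emit:
move_arm(motion=[[[0,0.03,0.2],[0,0,0]],[[0,0,0.15],[0,0,0]],[[0,0,0.05],[0,0,0]],[[0,0,0.04],[0,0,0]],[[0,0,0.04],[0,0,0]],[[0,0,0],[0,0,0]]])

```text
time_s: 29.05
position: [0.4562, 0.0239, 0.1523]
tool_rot: [[0.999, 0.036, 0.0], [0.036, -0.999, 0.0], [0.0, -0.0, -1.0]]
ft_force: [0.0, 0.3, -0.5]
grip_width: -0.0002
gripper_force: 0.0
```

Emit:
move_arm(motion=[[[0,0,0.02],[0,0,0]],[[0,0,0.02],[0,0,0]],[[0,0,0.02],[0,0,0]],[[0,0,0],[0,0,0]]])

```text
time_s: 29.45
position: [0.4564, 0.0241, 0.1495]
tool_rot: [[0.999, 0.037, 0.001], [0.037, -0.999, -0.0], [0.001, 0.0, -1.0]]
ft_force: [1.8, 0.8, 1.0]
grip_width: -0.0002
gripper_force: 0.6
```

Emit:
move_arm(motion=[[[0,0,0.02],[0,0,0]],[[0,0,0.02],[0,0,0]],[[0,0,0.02],[0,0,0]],[[0,0,0],[0,0,0]]])

```text
time_s: 29.85
position: [0.4568, 0.024, 0.1466]
tool_rot: [[0.999, 0.037, 0.002], [0.037, -0.999, -0.0], [0.002, 0.0, -1.0]]
ft_force: [3.7, 0.0, 3.8]
grip_width: 0.0002
gripper_force: 2.0
```

Emit:
move_arm(motion=[[[0,0,0.02],[0,0,0]],[[0,0,0.02],[0,0,0]],[[0,0,0],[0,0,0]]])

```text
time_s: 30.15
position: [0.457, 0.024, 0.1459]
tool_rot: [[0.999, 0.037, 0.003], [0.037, -0.999, -0.001], [0.003, 0.001, -1.0]]
ft_force: [0.3, 1.1, 18.7]
grip_width: -0.0
gripper_force: 8.8
```

Emit:
move_arm(motion=[[[0,0,-0.3],[0,0,0]],[[0,0,-0.5],[0,0,0]],[[0,0,-0.6],[0,0,0]],[[0,0,-0.5],[0,0,0]],[[0,0.8,0],[0,0,0]],[[-0.3,0.9,0],[0,0,0]],[[-0.3,0.9,0],[0,0,0]],[[-0.3,0.9,0],[0,0,0]],[[-0.3,0.9,0],[0,0,0]],[[0,0.9,0],[0,0,0]],[[0,0.9,0],[0,0,0]],[[0,0.9,0],[0,0,0]],[[0,0,0],[0,0,0]],[[0,0,0],[0,0,0]]])

```text
time_s: 31.55
position: [0.4085, -0.3328, 0.2382]
tool_rot: [[0.999, 0.035, -0.002], [0.035, -0.999, 0.003], [-0.002, -0.003, -1.0]]
ft_force: [-0.8, 1.0, -0.8]
grip_width: 0.0001
gripper_force: 0.0
```

```bash
python3 -c "
from h import *
t=grab('top','top6'); s=grab('scene','scene6')
a=cv2.resize(t['frame'][175:300,225:358],None,fx=3,fy=3,interpolation=2); b=cv2.resize(s['frame'][175:300,225:358],None,fx=3,fy=3,interpolation=2)
cv2.imwrite('pics/c6.png',np.hstack([a,b])[:,:,::-1])
t0=load('top0');d=np.abs(cv2.GaussianBlur(t['frame'],(3,3),0).astype(int)-cv2.GaussianBlur(t0['frame'],(3,3),0)).sum(2)
for n,(u,v) in dict(onion=(173,260),lemon=(179,231),mug=(408,205),turq=(141,236),knife=(355,320),spoon=(392,310),board=(525,290)).items(): print(n,np.mean(d[v-12:v+12,u-12:u+12]))
"
```

```text
onion 29.72222222222222
lemon 32.61284722222222
mug 20.744791666666668
turq 31.92013888888889
knife 48.901041666666664
spoon 226.35243055555554
board 27.149305555555557
```

View pics/c6.png

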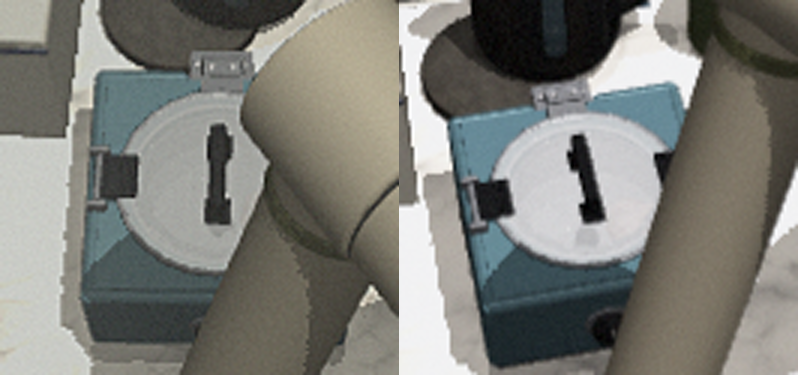

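Lid flat, clips closed (left at (120,175), (492,198)); the arm hides the rocker. Move it left for a last look.

Emit:
move_arm(motion=[[[0,-0.4,0],[0,0,0]],[[0,-0.7,0],[0,0,0]],[[0,-0.8,0],[0,0,0]],[[0,-0.8,0],[0,0,0]],[[0,-0.8,0],[0,0,0]],[[0,-0.8,0],[0,0,0]],[[0,-0.8,0],[0,0,0]],[[0,-0.8,0],[0,0,0]],[[0,-0.8,0],[0,0,0]],[[0,-0.8,0],[0,0,0]],[[0,-0.8,0],[0,0,0]],[[0,-0.8,0],[0,0,0]],[[0,-0.8,0],[0,0,0]],[[0,-0.8,0],[0,0,0]],[[0,-0.8,0],[0,0,0]],[[0,-0.8,0],[0,0,0]],[[0,-0.5,0],[0,0,0]],[[0,0,0],[0,0,0]],[[0,0,0],[0,0,0]]])

```text
time_s: 33.55
position: [0.3844, 0.307, 0.2393]
tool_rot: [[0.999, 0.039, -0.001], [0.039, -0.999, -0.001], [-0.001, 0.001, -1.0]]
ft_force: [-0.4, -0.7, 0.0]
grip_width: 0.0004
gripper_force: 0.0
```

```bash
python3 -c "
from h import *
np.set_printoptions(precision=4,suppress=True)
t=grab('top','top7'); 
a=cv2.resize(t['frame'][175:300,225:358],None,fx=3,fy=3,interpolation=2); b=cv2.resize(t['frame'][150:340,130:540],(410,190))
im=np.zeros((600,800,3),np.uint8); im[:375,:399]=a; im[380:570,:410]=b; t4=load('top4'); im[:375,400:799]=cv2.resize(t4['frame'][175:300,225:358],None,fx=3,fy=3,interpolation=2)
cv2.imwrite('pics/c7.png',im[:,:,::-1])
R=np.array([[np.cos(.0367),-np.sin(.0367)],[np.sin(.0367),np.cos(.0367)]])
for d in(t4,t):
    C=cloud(d)[255:280,320:345].reshape(-1,3); L=(C[:,:2]-[.5157,.1213])@R
    for lo,hi in((-100,-88),(-78,-62)):
        k=(L[:,0]*1e3>lo)&(L[:,0]*1e3<hi)&(abs(L[:,1]+.094)<.007); print(lo,k.sum(),np.median(C[k,2]))
"
```

```text
-100 34 0.1277390455072348
-78 36 0.1331774010246487
-100 31 0.1335614404765506
-78 30 0.13037525834641428
```

View pics/c7.png

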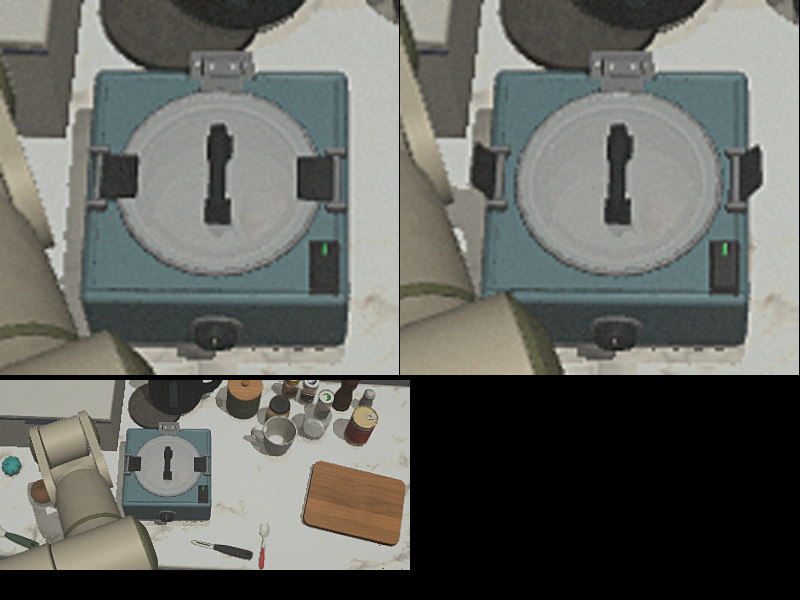

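Rocker is tipped (front 127.7→133.6 mm, rear lowered onto its stop at 18.7 N), clips closed at (120,175) and (318,178), lid flat, and the mug and cutlery have not moved.

```bash
python3 -c "
from rig import env
print(env.close_job())"
```

```text
the job is handed in; nothing more can be done
None
```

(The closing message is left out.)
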